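# Pack the sampling caddy

### The arm

A 6-joint arm with a two-finger parallel gripper is mounted at the origin on a cart in front of the work surface, level with it; the furniture and walls round the work are solid. World frame = base frame: x ahead of the robot, y to its left, z up, the work surface at z = 0. Lengths are in m, angles in rad, forces in N, time in s.
With the tool pointing down it reaches from about 0.325 to 0.925 m from the base axis. Payload 3.1 kg.
Tool frame: the origin (TCP) lies between the finger pads; the fingertips stand 25 mm ahead of it and the grasp point (between the pads) lies 6 mm ahead of it; z points along the fingers, y is the line along which they close (so a half turn about z gives the same grasp; the last joint's range is limited). The gripper opens to 85 mm and grips with 20 to 120 N. Pads are 22 mm wide; open, the fingers measure 114 mm over their backs; the gripper's body (76 mm by 85 mm) begins 54 mm behind the grasp point. The pads swing forward as they close: fully open they stand 13 mm farther back than shut.
Start: joints at [1.197, 0.217, 1.613, -0, 1.311, -0.112], TCP at [0.162, 0.604, 0.256] pointing down, gripper open.
Joint ranges: [-2.75, 2.75], [-0.78, 2.1], [0.31, 2.55], [-1.13, 4.27], [0.13, 2.63], [-2.58, 2.58]. Speed limits (rad/s): [2.79, 2.79, 3.14, 3.14, 3.14, 3.14].

### API

Orientations are given as a rotation vector (axis times angle).
In Python, from station import sense, get_image, arm, models gives the robot as it stands.
- The arm moves only by the tool drive_tool, never from a script. Its argument "steps" is a list of rows, each a list of 4 numbers: the shift along the tool's x, y, z in mm, then the turn about the tool's z in rad. A call has 1 to 8 rows; each row is the pose to reach, as a shift and turn from the pose commanded when the call began, along the tool's axes at that moment; what a row does not reach only later rows make up. A row lasts 1/12 s, in which the tool goes at most 41.7 mm and 7.16 degrees, less where a joint would pass 70% of its speed; a pose out of reach is approached as far as the arm can. A call with a gripper value outside its range is refused whole. "gripper" is the gripper's target within -1 to 1 (fully open at 1, half-way at 0, shut at -1), set as the call begins (left out, the last holds). The fingers move at their own pace and stop on an object; "newtons" is the grip in N (left out, the last holds). Time passes only in rows, so rows that repeat a pose let the fingers close. It gives the time, the measured TCP pose, the force, the opening and the grip force at its end, in the units of the state.
- sense(): the state, without advancing time (a new reading comes with each control period).
- get_image(name): name is "scene" or "side" or "wrist"; returns a dict with "img" (384x512x3 uint8, red, green, blue), "z_map" (384x512 float32, m along the optical axis (not along the pixel's ray), 0 where there is no reading), "fov_y" (degrees; the focal length in pixels is half the picture's height over the tangent of half this angle, whatever the lens; pixels are square), "cx", "cy" (the principal point, pixels), "R" (3x3) and "t" (3): a world point X has camera coordinates R X + t. Camera axes: x right, y down, z forward; pixel columns grow to the right and rows downward; lengths in m; the calibration is good to about 2 mm. A picture is of the moment at which its call begins.
- arm.close_job(): hands the job in; it is judged then, once.
Trained networks look in the newest picture that a camera, given by its name, has taken for a name from the list of things; names that differ only in an ending like _2 or _b are one class to them, and where a whole thing is asked for, a point or a joint stands for the part that bears it (a point fixed in the world has none). Each returns a list of dicts, best first, with "p" (0 to 1); they miss things now and then, are a little off and sometimes report something else, mostly with a low value. They report only what shows in the picture. A call takes as long as a camera call.
- models.boxes_of(name, camera): "location" ([x, y, z] in m, in world coordinates, good to about 4 mm: the middle of the surface that is visible of it).
The state is a dict: "time_s": time; "qpos": joint angles; "qvel": joint speeds; "joint_torque": joint torques, N m; "tcp_pos": TCP position; "tcp_rot": TCP orientation; "contact_force": force on the tool from outside, world axes, zero at the start; "ft_torque": the same for the moment, N m; "gripper_width": opening from 0.0 (shut) to 1.0 (fully open); "grasp_force": force on a finger pad.
Only numpy, scipy, OpenCV 4.12 (cv2) and the standard library are available. Lean on these libraries where they do the work, as an engineer would, in place of code of your own. Each camera call takes 0.05 s, during which the arm holds its last target. There are 200 camera calls.

### The job

Pack the white caddy: lay the forceps lengthwise in the long trough and the wide-cored tan roll of tape from the front of the bench (not the one far back by the bottles) flat in the square bay, and only when both lie there lift the tall sample tube straight out of the metal block and stand it, always upright, in the well of the tube stand. Leave the look-alikes (the pen, the taller small-cored label roll and the short vial) where they are.

Things in the scene. Friction and masses are not known exactly. Their poses are not given: they have to be found in the camera images.
- forceps_center (a point): Centre of the slim bright steel forceps lying flat on the worktop: 144 mm long (along the point's y axis), 16 mm wide at most (x), 9 mm thick; no cap, tapering to points at -y or +y. To go in the trough. Point is at mid-length, 4.5 mm above the underside.
- tape_center (a point): Centre of the tan ring-shaped tape roll lying flat on the front part of the worktop, within 0.72 m of the robot (a like roll lies beyond 0.75 m, by the bottles at the back, and stays): outside diameter 69 mm, height 19 mm, wide open core about 48 mm across, so the ring is about 10 mm thick and can be pinched with one finger in the core (a ring point 29 mm from the centre). To go in the bay. Point is on the axis, half-way up; z is the axis.
- tube_center (a point): Centre of the tall capped sample tube, 113 mm high, body diameter 13 mm, cap 15 mm across over the top 22 mm; z runs up its axis. It stands in one of the two wells of the metal block, its top 63 mm above the block's top face. Point is half-way up (56.5 mm above its foot, 6.5 mm above the block's top face): grip about 25 to 40 mm higher than this. To go in the tube stand.
- vial_center (a point): Centre of the short vial standing in the other well of the block; look-alike, stays. 72 mm high, body diameter 13 mm, flat white cap 19 mm wide; its top is only 22 mm above the block's top face. Point is half-way up.
- labels_center (a point): Centre of the white label roll lying flat; look-alike, stays. Diameter 66 mm, height 26 mm, small core hole about 20 mm. z is the axis.
- pen_center (a point): Centre of the marker pen lying flat; look-alike, stays. 133 mm long (along its y axis), 12 mm wide, 13 mm high, white barrel with a thick dark cap.
- dry_block: Fixed metal heating block, 106 mm (x) by 56 mm (y), top face 56 mm above the worktop, on a black foot 118 by 68 mm, 6 mm high. Two vertical wells on its x axis at x = -27 and +27 mm, 16 mm wide, 50 mm deep; the tall tube stands in either one, the short vial in the other. Origin: centre of its underside; z up.
- trough: Fixed grey trough, one of three inserts in a row, 102 mm apart along y, in the white caddy tray (180 x 318 mm, rim 14 mm high); any insert may be at either end or in the middle. Long axis along x: inside 160 mm (x) by 36 mm (y); floor 3 mm above the origin, walls to 18 mm above it, 4 mm thick; the middle 70 mm of both long walls is cut away down to the floor for fingers. Origin: centre of its underside, 6 mm above the worktop; z up.
- bay: Fixed grey square bay for the tape roll, an insert in the caddy: inside 90 by 90 mm, floor 3 mm above the origin, 4 mm thick walls only at the four corners, to 21 mm above the origin, the middle 54 mm of every side open for fingers. Origin: centre of its underside, 6 mm above the worktop; z up.
- stand: Fixed grey tube stand, an insert in the caddy: block 56 by 56 mm, 54 mm high above the origin, foot 70 by 70 by 5 mm, with one round vertical well in its centre, 29 mm wide and 46 mm deep (its floor 8 mm above the origin). A tube set in it may lean by up to 20 degrees. Origin: centre of its underside, 6 mm above the worktop; z up.

How it is judged:
On the way, in this order (a step that is already met when the one before it is completed fails the run):
1. the forceps lie in the trough and the tape roll in the bay, released and at rest, in either order, the tall tube still standing in its well in the block (x of forceps_center in the frame of trough between -0.02 and 0.02 m and y of forceps_center in the frame of trough between -0.016 and 0.016 m and z of forceps_center in the frame of trough between 0 and 0.014 m and angle between the y axis of forceps_center and the x axis of trough, either way round below 0.25 rad and horizontal distance between tape_center and bay below 0.018 m and z of tape_center in the frame of bay between 0.006 and 0.018 m and angle between tape_center's own z axis and vertical below 0.15 rad and linear speed of each of forceps, tape below 0.02 m/s and contact force between each of forceps, tape and the fingers below 0.05 N and distance of tube_center from where it was at the start of the episode below 0.015 m), for 0.2 s.
2. then the tall tube stands in the well of the stand, released (horizontal distance between tube_center and stand below 0.015 m and z of tube_center in the frame of stand between 0.05 and 0.074 m and angle between tube_center's own z axis and vertical below 0.42 rad and linear speed of tube below 0.02 m/s and contact force between tube and the fingers below 0.05 N), for 0.2 s.
At the end, for the whole second after the job is handed in: Forceps on the trough floor (20 mm along, 16 across, 0.25 rad), tape flat on the bay floor (within 18 mm), tube on the floor of the stand well (centre within 15 mm of its axis, lean under 0.42 rad); pen, label roll and vial within 15 mm of their start; all at rest (x of forceps_center in the frame of trough between -0.02 and 0.02 m and y of forceps_center in the frame of trough between -0.016 and 0.016 m and z of forceps_center in the frame of trough between 0 and 0.014 m and angle between the y axis of forceps_center and the x axis of trough, either way round below 0.25 rad and horizontal distance between tape_center and bay below 0.018 m and z of tape_center in the frame of bay between 0.006 and 0.018 m and angle between tape_center's own z axis and vertical below 0.15 rad and horizontal distance between tube_center and stand below 0.015 m and z of tube_center in the frame of stand between 0.05 and 0.074 m and angle between tube_center's own z axis and vertical below 0.42 rad and distance of each of labels_center, pen_center, vial_center from where it was at the start of the episode below 0.015 m and linear speed of each of forceps, tape, tube below 0.02 m/s); the robot touches nothing.
It fails at once if the tall tube is tipped more than 40 degrees from upright (angle between tube_center's own z axis and vertical above 0.7 rad).
It fails at once if a look-alike (pen, label roll, short vial) is moved more than 15 mm (distance of any of labels_center, pen_center, vial_center from where it was at the start of the episode above 0.015 m).
It also fails if it takes over 104 s, if anything falls off the work surface, if the arm or the gripper's body presses on something with over 40 N, if the wrist force passes 120 N, or if a joint passes its speed limit or range.

## Working session

There is one attempt and no reset: what is moved stays moved. The work goes in short steps, Python scripts to look and compute and a tool call to move; the robot and the scene stay as the last step left them, time stands still between calls to the robot, and variables do not carry over. Pictures are saved under pics/ and viewed, at most 17 in all, crops included, and the job is handed in when it is done.

Besides the shell and the picture viewer there is one more tool, called after "Request:" as name([rows], argument=value, ...), one row to a line, values as JSON. drive_tool: Moves the arm, as the interface text tells. Its arguments: {"type":"object","properties":{"steps":{"type":"array"},"gripper":{"type":"number"},"newtons":{"type":"number"}},"required":["steps"]}

```bash
mkdir -p pics; ls
cat > h.py <<'E'
import numpy as np, cv2
from station import sense, get_image, arm, models
from scipy.spatial.transform import Rotation as Ro
def save(n,d): cv2.imwrite(f'pics/{n}.png',d['img'][:,:,::-1])
def cloud(d):
    z=d['z_map']; f=192/np.tan(np.radians(d['fov_y'])/2)
    v,u=np.mgrid[:384,:512]
    c=np.stack([(u-d['cx'])/f*z,(v-d['cy'])/f*z,z],-1)
    w=(c-d['t'])@np.array(d['R']); w[z==0]=np.nan
    return w
def go(p,yaw_y=None):
    "shift (mm) in tool axes from current measured TCP to world p (m)"
    s=sense(); R=Ro.from_rotvec(s['tcp_rot']).as_matrix()
    out=np.round(R.T@(np.array(p)-s['tcp_pos'])*1000,1)
    return out
E
python3 - <<'E'
from h import *
a=get_image('scene');b=get_image('side')
save('scene',a);save('side',b)
np.savez('c0.npz',a=cloud(a),b=cloud(b),ia=a['img'],ib=b['img'])
for n in ['forceps_center','tape_center','tube_center','vial_center','labels_center','pen_center','dry_block','trough','bay','stand']:
  for c in ['scene','side']:
    print(n,c,[(round(float(r['p']),2),np.round(r['location'],3).tolist()) for r in models.boxes_of(n,c)[:3]])
s=sense();print(s['time_s'],s['tcp_pos'],Ro.from_rotvec(s['tcp_rot']).as_matrix().round(3).tolist())
E
```

```text
pics
forceps_center scene [(0.4, [0.47, -0.05, 0.01])]
forceps_center side [(0.51, [0.477, -0.04, 0.008])]
tape_center scene [(0.66, [0.583, -0.304, 0.016])]
tape_center side [(0.81, [0.598, -0.286, 0.016]), (0.54, [0.463, -0.197, 0.041])]
tube_center scene []
tube_center side [(0.42, [0.482, -0.209, 0.09])]
vial_center scene [(0.49, [0.431, -0.226, 0.074]), (0.16, [0.503, 0.137, 0.01])]
vial_center side [(0.42, [0.433, -0.214, 0.07]), (0.23, [0.596, -0.289, 0.018])]
labels_center scene [(0.78, [0.437, -0.39, 0.027])]
labels_center side [(0.83, [0.45, -0.373, 0.023]), (0.54, [0.497, 0.13, 0.006])]
pen_center scene [(0.66, [0.6, -0.132, 0.011])]
pen_center side [(0.73, [0.599, -0.136, 0.012])]
dry_block scene [(0.76, [0.419, -0.232, 0.04]), (0.42, [0.482, -0.218, 0.086])]
dry_block side [(0.81, [0.462, -0.194, 0.042]), (0.25, [0.486, -0.208, 0.09])]
trough scene [(0.6, [0.494, 0.338, 0.009])]
trough side []
bay scene [(0.94, [0.502, 0.137, 0.012])]
bay side [(0.94, [0.498, 0.131, 0.007]), (0.44, [0.462, -0.198, 0.038])]
stand scene [(0.88, [0.49, 0.215, 0.042])]
stand side [(0.59, [0.504, 0.249, 0.053])]
1.1 [0.1617718  0.60372533 0.25633355] [[-0.966, 0.259, -0.0], [0.259, 0.966, 0.0], [0.0, 0.0, -1.0]]
```

View pics/scene.png

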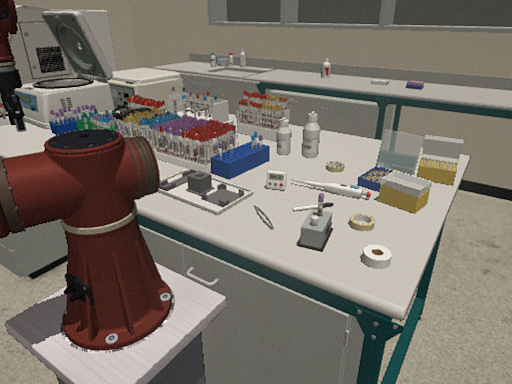

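View pics/side.png

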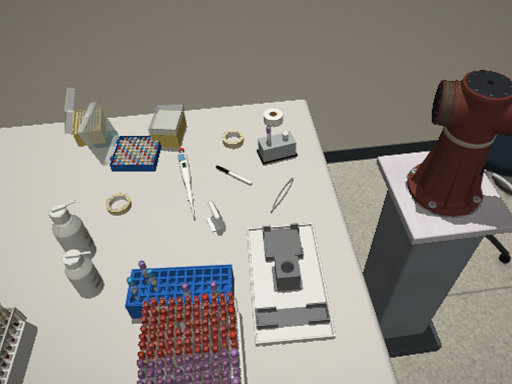

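```bash
cat > top.py <<'E'
from h import *
d=np.load('c0.npz')
# orthographic top maps: colour + height, 1 mm/px; rows = x 0.3..0.9 (up), cols = y 0.45..-0.45
W=900;H=600
img=np.zeros((H,W,3),np.uint8);zz=np.full((H,W),-1.)
for k in 'ab':
    w=d[k].reshape(-1,3);c=d['i'+k].reshape(-1,3)
    ok=np.isfinite(w).all(1)&(w[:,2]>-.02)&(w[:,2]<.2);w=w[ok];c=c[ok]
    r=((.8-w[:,0])*1000).round().astype(int);q=((.45-w[:,1])*1000).round().astype(int)
    ok=(r>=0)&(r<H)&(q>=0)&(q<W)
    for i,j,p,cc in zip(r[ok],q[ok],w[ok],c[ok]):
        if p[2]>zz[i,j]: zz[i,j]=p[2];img[i,j]=cc
np.save('zz.npy',zz)
cv2.imwrite('pics/top.png',cv2.resize(cv2.dilate(img,np.ones((2,2)))[:,:,::-1],(800,533)))
E
python3 top.py
```

```text
(no output)
```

The scene and side views agree. The caddy is at the left, with the trough farthest left (side px 292,315), the stand in the middle (287,275) and the bay nearest (282,242). The forceps are at (283,195), the block at (277,150), the tape at (232,139), the labels at (272,117) and the pen at (235,175). Next I'll survey with the wrist camera.

Request:
drive_tool([
  [-30,-20,-60,0],
  [-70,-45,-70,0],
  [-105,-68,-80,0],
  [-138,-90,-80,0],
  [-170,-112,-80,0],
  [-203,-134,-80,0],
  [-236,-156,-80,0],
  [-270,-180,-80,0],
])

```text
time_s: 1.77
tcp_pos: [0.3643, 0.3734, 0.3368]
tcp_rot: [0.409, 3.114, 0.002]
contact_force: [-0.0, 0.0, 0.4]
gripper_width: 0.996
grasp_force: 0.0
```

Request:
drive_tool([
  [-33,-22,0,0],
  [-66,-44,0,0],
  [-100,-66,0,0],
  [-123,-88,0,0],
  [-123,-88,0,0],
  [-123,-88,0,0],
])

```text
time_s: 2.27
tcp_pos: [0.4601, 0.2567, 0.3363]
tcp_rot: [-0.416, -3.114, -0.0]
contact_force: [0.1, 0.1, -1.0]
gripper_width: 0.998
grasp_force: 0.0
```

Run:
```python
from h import *
a=get_image('wrist');save('w1',a);w=cloud(a);np.savez('w1.npz',w=w,i=a['img'])
s=sense();print(s['time_s'],s['tcp_pos'],a['fov_y'],-np.array(a['R']).T@a['t'])
for n in ['forceps_center','trough','bay','stand']:
    print(n,[(round(float(r['p']),2),np.round(r['location'],3).tolist()) for r in models.boxes_of(n,'wrist')[:3]])
```

```text
2.3167 [0.45939822 0.25782489 0.33624172] 61.82451509336957 [0.37991767 0.2790521  0.45324634]
forceps_center [(0.7, [0.471, -0.049, 0.004])]
trough [(0.76, [0.504, 0.332, 0.008]), (0.22, [0.471, -0.051, 0.006])]
bay [(0.86, [0.495, 0.13, 0.004])]
stand [(0.6, [0.496, 0.232, 0.058])]
```

View pics/w1.png

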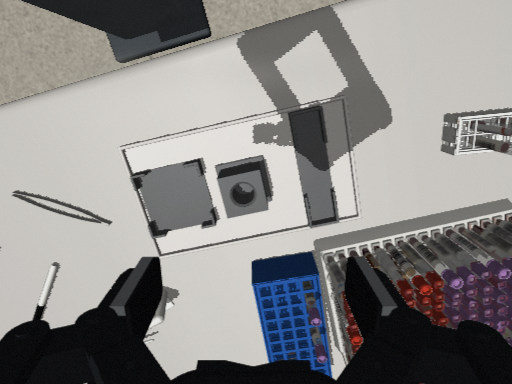

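The wrist view shows the bay (175,195), the stand with its well (243,190), the trough (315,165), the forceps (60,207) and the pen (45,290). I'll fit rectangles to the point cloud.

Run:
```python
from h import *
d=np.load('w1.npz');w=d['w']
def fit(n,xr,yr,zr):
    m=(w[...,0]>xr[0])&(w[...,0]<xr[1])&(w[...,1]>yr[0])&(w[...,1]<yr[1])&(w[...,2]>zr[0])&(w[...,2]<zr[1])
    p=w[m];r=cv2.minAreaRect((p[:,:2]*1000).astype(np.float32))
    print(n,len(p),np.round(r[0],1),np.round(r[1],1),round(r[2],2),'z',np.round(np.percentile(p[:,2],[5,50,95]),4))
    return p
fit('stand',(.4,.6),(.18,.29),(.054,.068))
fit('bay',(.4,.6),(.07,.19),(.021,.035))
fit('trough',(.38,.62),(.29,.38),(.019,.03))
p=fit('table',(.4,.6),(-.02,.04),(-.02,.02))
p=fit('forceps',(.38,.56),(-.12,.02),(.005,.02))
# forceps by brightness on table plane
g=d['i'].mean(-1)
m=(w[...,0]>.38)&(w[...,0]<.56)&(w[...,1]>-.12)&(w[...,1]<.02)
print(np.percentile(g[m],[1,5,50]))
p=w[m&(g<np.percentile(g[m],50)-30)]
q=p[:,:2];c=q.mean(0);u=np.linalg.svd(q-c,full_matrices=False)[2];t=(q-c)@u[0];s=(q-c)@u[1]
print(len(q),c,u[0],t.min(),t.max(),c+u[0]*(t.min()+t.max())/2,np.percentile(s,[1,50,99]))
for lo in np.linspace(t.min(),t.max(),9)[:-1]:
    k=(t>=lo)&(t<lo+(t.max()-t.min())/8);print(round(lo,3),np.round([s[k].min(),s[k].max()],4))
print(np.array(np.load('w1.npz')['w'])[300,400])
```

```text
stand 1469 [503.5 231.1] [56.2 56.6] 87.37 z [0.0568 0.0593 0.0607]
bay 385 [498.6 129.2] [98.5 97.7] 87.22 z [0.0217 0.0258 0.0274]
trough 617 [508.3 332.9] [ 44.  167.9] 87.34 z [0.0202 0.023  0.0244]
table 4722 [500.  10.] [ 60.  199.9] 89.99 z [-0.0021 -0.0006  0.0012]
forceps 409 [494.9 -43.6] [120.4 132.3] 88.71 z [0.0053 0.0075 0.0095]
[ 62.66666667  89.73333333 198.        ]
851 [ 0.47220257 -0.04660184] [0.5897031  0.80762011] -0.06908822434813096 0.07687996873333924 [ 0.47449998 -0.04345546] [-0.09680037  0.00486835  0.01192845]
-0.069 [-0.0024  0.0077]
-0.051 [-0.0044  0.0116]
-0.033 [-0.0052  0.013 ]
-0.014 [-0.0051  0.0126]
0.004 [-0.0996  0.0128]
0.022 [-0.0041  0.0124]
0.04 [-0.0015  0.0108]
0.059 [0.0008 0.0077]
[0.46666732 0.31199204 0.35304347]
```

Request:
drive_tool([
  [-8,-25,5,-0.1],
  [-19,-62,10,-0.2],
  [-31,-98,20,-0.32],
  [-42,-134,35,-0.44],
  [-54,-170,55,-0.56],
  [-66,-206,80,-0.68],
  [-77,-242,100,-0.8],
  [-88,-275,120,-0.92],
])

```text
time_s: 3.18
tcp_pos: [0.472, -0.0084, 0.2284]
tcp_rot: [-0.963, 2.989, -0.001]
contact_force: [1.3, 0.4, -0.5]
gripper_width: 0.997
grasp_force: 0.0
```

```bash
cat >> h.py <<'E'
def frame():
    s=sense(); R=Ro.from_rotvec(s['tcp_rot']).as_matrix()
    print('t',round(s['time_s'],2),'tcp',np.round(s['tcp_pos'],4),'yang',round(np.degrees(np.arctan2(R[1,1],R[0,1])),2),'q',np.round(s['qpos'],2),'zdir',R[:,2].round(3)); return s,R
def plan(p,yang):
    "target world TCP p, tool-y angle deg (mod 180) -> shift mm, turn"
    s,R=frame(); a=np.degrees(np.arctan2(R[1,1],R[0,1]))
    d=(yang-a+90)%180-90
    print('shift',np.round(R.T@(np.array(p)-s['tcp_pos'])*1000,1),'turn',round(-np.radians(d),3))
E
python3 -c "
from h import *
plan([.474,-.044,.2],143.9)"
```

```text
t 3.18 tcp [ 0.472  -0.0084  0.2284] yang 125.73 q [-0.17 -0.09  1.99  0.    1.24 -2.36] zdir [ 0.001  0.    -1.   ]
shift [ 19.2 -30.   28.4] turn -0.317
```

Request:
drive_tool([
  [5,-6,5,0.12],
  [10,-12,10,0.24],
  [19,-20,10,0.36],
  [19,-30,10,0.48],
  [19,-30,10,0.6],
  [19,-30,10,0.72],
  [19,-30,10,0.84],
  [19,-30,10,0.96],
])

```text
time_s: 3.85
tcp_pos: [0.4741, -0.0425, 0.219]
tcp_rot: [0.545, 3.094, 0.0]
contact_force: [0.2, -0.2, 1.5]
gripper_width: 0.998
grasp_force: 0.0
```

Request:
drive_tool([
  [0,0,0,0.12],
  [0,0,0,0.24],
  [0,0,0,0.36],
  [0,0,0,0.48],
  [0,0,0,0.6],
  [0,0,0,0.72],
  [0,0,0,0.84],
  [0,0,0,0.96],
])

```text
time_s: 4.52
tcp_pos: [0.4741, -0.0424, 0.219]
tcp_rot: [1.911, 2.493, 0.0]
contact_force: [-0.4, -0.0, -0.3]
gripper_width: 0.996
grasp_force: 0.0
```

Request:
drive_tool([
  [0,0,0,0.12],
  [0,0,0,0.24],
  [0,0,0,0.36],
  [0,0,0,0.48],
  [0,0,0,0.6],
  [0,0,0,0.72],
  [0,0,0,0.84],
  [0,0,0,0.9],
])

```text
time_s: 5.18
tcp_pos: [0.4741, -0.0424, 0.219]
tcp_rot: [2.805, 1.415, 0.0]
contact_force: [0.1, 0.3, -0.4]
gripper_width: 0.997
grasp_force: 0.0
```

```bash
cat > fc.py <<'E'
from h import *
a=get_image('wrist');save('w2',a);w=cloud(a);np.savez('w2.npz',w=w,i=a['img'])
m=(w[...,0]>.38)&(w[...,0]<.56)&(w[...,1]>-.13)&(w[...,1]<.04)
q=w[m&(w[...,2]>.004)&(w[...,2]<.014)][:,:2]
for _ in range(4):
    c=np.median(q,0);u=np.linalg.svd(q-c,full_matrices=False)[2];s=(q-c)@u[1];q=q[abs(s)<.014]
t=(q-c)@u[0];s=(q-c)@u[1]
print(len(q),c,u[0],np.degrees(np.arctan2(u[0,1],u[0,0])),np.percentile(t,[0,1,99,100]),np.percentile(s,[1,50,99]))
e=np.linspace(t.min(),t.max(),9)
for l,h in zip(e[:-1],e[1:]):
    k=(t>=l)&(t<h);print(round(l,3),k.sum(),np.round([s[k].min(),s[k].max()],4))
print(models.boxes_of('forceps_center','wrist')[:2])
plan([.474,-.044,.1],-36.1)
E
python3 fc.py
```

```text
174 [ 0.4990353  -0.00436895] [-0.47520286 -0.87987627] -118.37255878366105 [-0.0256063  -0.02489408  0.05915455  0.0606705 ] [-0.0038836  -0.00175968  0.00859269]
-0.026 46 [-0.0039  0.0004]
-0.015 30 [-0.0034  0.0041]
-0.004 27 [-0.0039  0.0067]
0.007 24 [-0.0039  0.0089]
0.018 12 [-0.0037 -0.0025]
0.028 13 [-0.0026 -0.0013]
0.039 12 [-0.0021 -0.0007]
0.05 9 [-0.0005  0.0007]
[{'location': [0.4757, -0.0406, 0.0074], 'p': 0.86}]
t 5.28 tcp [ 0.4741 -0.0425  0.219 ] yang -36.17 q [-0.24 -0.07  1.99  0.    1.22  0.39] zdir [ 0.  0. -1.]
shift [ -1.3   0.8 119. ] turn -0.001
```

View pics/w2.png

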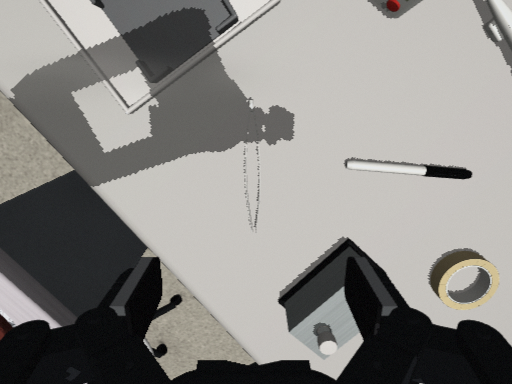

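The forceps run vertically from px (249,97) to (254,232), parallel to the tool's x axis. The block is at (325,300) and the tape at (468,280). I'll cast those end pixels onto the bench plane.

```bash
cat >> h.py <<'E'
def ray(a,u,v,z):
    f=192/np.tan(np.radians(a['fov_y'])/2);R=np.array(a['R']);C=-R.T@a['t']
    d=R.T@np.array([(u-a['cx'])/f,(v-a['cy'])/f,1]);return C+d*(z-C[2])/d[2]
E
python3 - <<'E'
from h import *
a=get_image('wrist')
p,q=ray(a,249.5,97,.004),ray(a,254.5,233,.004)
print(p,q,(p+q)/2,np.linalg.norm(p-q),np.degrees(np.arctan2(*(p-q)[1::-1])))
L,Rr=ray(a,244,172,.005),ray(a,260,172,.005);print(L,Rr,(L+Rr)/2,np.linalg.norm(L-Rr))
t=np.array(sense()['tcp_pos']);f=192/np.tan(np.radians(a['fov_y'])/2)
c=a['R']@np.array([t[0],t[1],0])+a['t'];print('below tcp px',c[0]/c[2]*f+a['cx'],c[1]/c[2]*f+a['cy'])
g=a['img'].mean(-1)
for r in (150,160,172,185,200): print(r,g[r,236:270].astype(int))
E
```

```text
[0.51329644 0.01889274 0.004     ] [ 0.42997168 -0.10365392  0.004     ] [ 0.47163406 -0.04238059  0.004     ] 0.14819142883244557 55.786529257570635
[ 0.46328143 -0.03907418  0.005     ] [ 0.47701029 -0.04913054  0.005     ] [ 0.47014586 -0.04410236  0.005     ] 0.017017991479109505
below tcp px 254.19005895933745 167.64325457062733
150 [197 195 196 196 196 195 196 195 156 170 186 180 195 193 194 196 195 195
 197 195 156 114 179 205 194 194 195 195 195 196 195 196 195 196]
160 [196 194 196 196 197 196 195 159 118 156 185 196 196 195 196 196 196 195
 196 196 197 154 129 180 200 196 196 195 196 195 196 197 195 196]
172 [197 196 194 196 196 196 196 157 115 154 187 195 196 196 196 196 196 197
 196 196 194 195 169 177 202 195 197 195 197 196 195 197 195 195]
185 [196 195 195 198 194 196 197 195 153 167 185 180 196 197 197 197 194 196
 196 197 195 195 191 202 201 195 196 196 196 195 196 195 195 193]
200 [196 195 195 195 197 196 195 196 196 160 152 160 169 194 197 196 196 197
 195 195 154 138 165 182 199 196 196 195 197 195 196 196 196 195]
```

Request:
drive_tool([
  [-1.4,-1.9,35,-0.034],
  [-1.4,-1.9,70,-0.034],
  [-1.4,-1.9,105,-0.034],
  [-1.4,-1.9,135,-0.034],
  [-1.4,-1.9,155,-0.034],
  [-1.4,-1.9,165,-0.034],
  [-1.4,-1.9,165,-0.034],
  [-1.4,-1.9,165,-0.034],
], gripper=-0.3, newtons=40)

```text
time_s: 6.0
tcp_pos: [0.472, -0.0434, 0.0541]
tcp_rot: [-2.778, -1.468, 0.0]
contact_force: [0.1, -0.1, 0.8]
gripper_width: 0.354
grasp_force: 0.0
```

Run:
```python
from h import *
a=get_image('wrist');save('w3',a)
plan([.4717,-.0425,.03],-34.2);print(sense()['gripper_width'])
```

```text
t 6.05 tcp [ 0.473  -0.0437  0.0551] yang -34.3 q [-0.24  0.18  2.09  0.    0.87  0.36] zdir [ 0.002 -0.001 -1.   ]
shift [ 0.2 -1.8 25.1] turn -0.002
0.3488430115532973
```

View pics/w3.png

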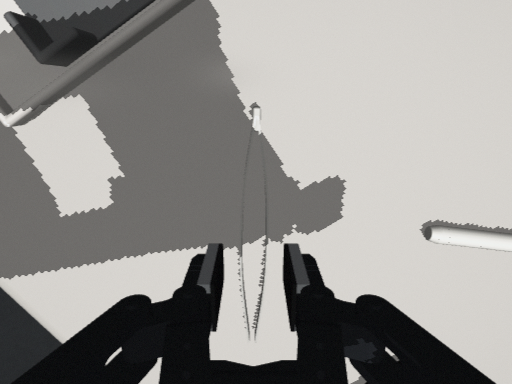

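The forceps, px rows 103–340 at column about 254, are centred between the fingers, so I'll descend and close.

Request:
drive_tool([
  [0,-0.8,12,0],
  [0,-0.8,22,0],
  [0,-0.8,26,0],
  [0,-0.8,27,0],
  [0,-0.8,27,0],
])

```text
time_s: 6.47
tcp_pos: [0.4711, -0.0432, 0.027]
tcp_rot: [2.778, 1.466, 0.0]
contact_force: [-0.3, 0.2, -0.3]
gripper_width: 0.353
grasp_force: 0.0
```

Request:
drive_tool([
  [0,0,0,0],
  [0,0,0,0],
  [0,0,0,0],
  [0,0,0,0],
  [0,0,0,0],
  [0,0,0,0],
  [0,0,0,0],
  [0,0,0,0],
], gripper=-1, newtons=40)

```text
time_s: 7.13
tcp_pos: [0.4718, -0.0434, 0.0275]
tcp_rot: [2.778, 1.466, 0.002]
contact_force: [0.0, 0.5, 5.3]
gripper_width: 0.171
grasp_force: 39.9
```

Request:
drive_tool([
  [0,0,-30,0],
  [0,0,-65,0],
  [15,-8,-95,0.1],
  [45,-25,-115,0.2],
  [80,-44,-115,0.32],
  [115,-63,-115,0.44],
  [150,-82,-115,0.56],
  [185,-101,-115,0.68],
])

```text
time_s: 7.8
tcp_pos: [0.4901, 0.1542, 0.1415]
tcp_rot: [3.099, 0.513, -0.002]
contact_force: [0.3, -0.4, -0.4]
gripper_width: 0.168
grasp_force: 39.3
```

Request:
drive_tool([
  [30,12,0,0.12],
  [58,23,0,0.24],
  [86,34,0,0.3],
  [110,44,0,0.34],
  [130,52,0,0.34],
  [130,52,0,0.34],
])

```text
time_s: 8.3
tcp_pos: [0.6341, 0.1457, 0.1413]
tcp_rot: [3.141, -0.011, 0.004]
contact_force: [0.7, -0.7, 0.0]
gripper_width: 0.17
grasp_force: 39.3
```

Run:
```python
from h import *
a=get_image('wrist');save('w4',a)
plan([.5083,.3327,.07],-92.7);print(sense()['gripper_width'],sense()['grasp_force'])
```

```text
t 8.35 tcp [0.6317 0.1459 0.1409] yang -90.39 q [ 0.12  0.38  1.64 -0.    1.13  1.7 ] zdir [-0.001 -0.    -1.   ]
shift [-124.6 -186.    71. ] turn 0.04
0.17016609799180452 39.32944882661104
```

I worked out that second leg in the old tool axes, so it went off line, but harmlessly. Correcting now, moving back away from the racks first.

Request:
drive_tool([
  [-35,0,0,0.04],
  [-70,-5,0,0.04],
  [-100,-25,0,0.04],
  [-115,-58,0,0.04],
  [-124,-95,0,0.04],
  [-125,-130,0,0.04],
  [-125,-160,0,0.04],
  [-125,-182,0,0.04],
])

```text
time_s: 9.02
tcp_pos: [0.5043, 0.3309, 0.1413]
tcp_rot: [3.141, -0.07, -0.003]
contact_force: [0.1, -0.1, -0.9]
gripper_width: 0.17
grasp_force: 39.3
```

Request:
drive_tool([
  [0,-2,15,0],
  [0,-2,35,0],
  [0,-2,45,0],
  [0,-2,45,0],
  [0,-2,45,0],
])

```text
time_s: 9.43
tcp_pos: [0.5052, 0.33, 0.0956]
tcp_rot: [3.139, -0.073, -0.005]
contact_force: [0.8, 0.8, 0.4]
gripper_width: 0.166
grasp_force: 39.3
```

Run:
```python
from h import *
a=get_image('wrist');save('w4',a)
plan([.5083,.3327,.038],-92.7);print(sense()['gripper_width'],sense()['grasp_force'])
```

```text
t 9.48 tcp [0.5064 0.3304 0.0968] yang -92.67 q [0.46 0.35 1.77 0.   1.02 2.08] zdir [-0.001 -0.    -1.   ]
shift [ 1.8 -2.4 58.8] turn 0.0
0.16845955729315087 39.34172887355089
```

View pics/w4.png

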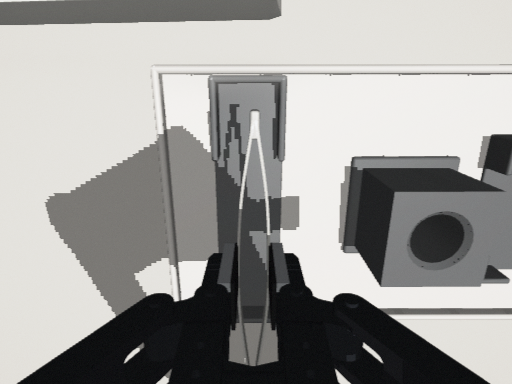

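The forceps at column about 254 lie along the trough (columns 212–285, centre about 248). That matches the 2 mm offset computed, so I'll lower and release.

Request:
drive_tool([
  [1.5,-2.2,25,0],
  [1.5,-2.2,45,0],
  [1.5,-2.2,54,0],
  [1.5,-2.2,58,0],
  [1.5,-2.2,58,0],
  [1.5,-2.2,58,0],
])

```text
time_s: 9.98
tcp_pos: [0.5093, 0.3333, 0.04]
tcp_rot: [-3.14, 0.073, -0.002]
contact_force: [0.6, 0.5, -0.2]
gripper_width: 0.176
grasp_force: 39.3
```

Request:
drive_tool([
  [0,0,0,0],
  [0,0,0,0],
  [0,0,0,0],
  [0,0,0,0],
  [0,0,0,0],
], gripper=-0.35)

```text
time_s: 10.4
tcp_pos: [0.5088, 0.3333, 0.0394]
tcp_rot: [-3.14, 0.072, -0.001]
contact_force: [-0.3, 0.0, -0.5]
gripper_width: 0.325
grasp_force: 0.0
```

Request:
drive_tool([
  [0,0,-15,0],
  [0,0,-45,0],
  [0,0,-85,0],
  [0,0,-125,0],
  [0,0,-160,0],
  [0,0,-180,0],
  [0,0,-180,0],
])

```text
time_s: 10.98
tcp_pos: [0.5121, 0.335, 0.2267]
tcp_rot: [-3.134, 0.072, -0.018]
contact_force: [0.8, 0.2, -0.0]
gripper_width: 0.329
grasp_force: 0.0
```

Run:
```python
from h import *
a=get_image('wrist');save('w5',a);print(sense()['tcp_pos'])
print([(r['p'],r['location']) for r in models.boxes_of('forceps_center','wrist')+models.boxes_of('trough','wrist')])
```

```text
[0.51065516 0.33420814 0.22320946]
[(0.65, [0.5141, 0.3314, 0.0184]), (0.94, [0.5172, 0.3298, 0.0092])]
```

View pics/w5.png

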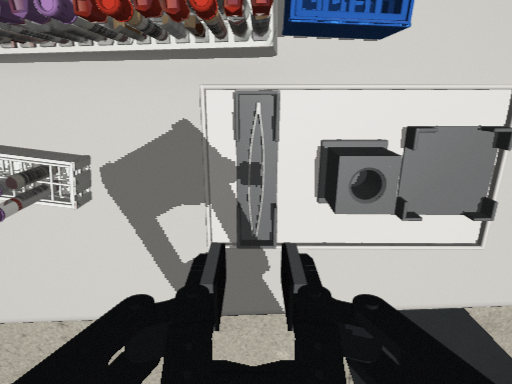

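The forceps lie centred in the trough (rows 102–237 within 92–246). Next is the tape, with the gripper turned so the fingers close along world x.

Request:
drive_tool([
  [4,25,-10,-0.12],
  [8,62,-30,-0.24],
  [12,101,-50,-0.36],
  [16,140,-60,-0.48],
  [20,180,-60,-0.6],
  [24,220,-60,-0.72],
  [28,260,-60,-0.84],
  [32,300,-60,-0.96],
])

```text
time_s: 11.8
tcp_pos: [0.5245, 0.0436, 0.276]
tcp_rot: [-2.836, -1.346, 0.007]
contact_force: [0.8, -0.6, -0.5]
gripper_width: 0.326
grasp_force: 0.0
```

```bash
python3 -c "
from h import *
plan([.55,-.27,.3],-2.7)"
```

```text
t 11.8 tcp [0.5245 0.0436 0.276 ] yang -39.22 q [-0.05 -0.01  1.82 -0.    1.33  0.63] zdir [-0.005  0.    -1.   ]
shift [-226.8  218.   -24.2] turn -0.637
```

Request:
drive_tool([
  [-20,20,-8,-0.12],
  [-48,46,-16,-0.24],
  [-76,73,-24,-0.36],
  [-104,100,-24,-0.48],
  [-132,127,-24,-0.6],
  [-160,154,-24,-0.637],
  [-188,181,-24,-0.637],
  [-210,202,-24,-0.637],
])

```text
time_s: 12.47
tcp_pos: [0.5467, -0.2478, 0.2994]
tcp_rot: [-2.278, -2.156, 0.003]
contact_force: [-0.1, 0.8, -0.2]
gripper_width: 0.325
grasp_force: 0.0
```

Request:
drive_tool([
  [0,0,0,0],
  [0,0,0,0],
  [0,0,0,0],
])

```text
time_s: 12.72
tcp_pos: [0.5472, -0.2444, 0.3002]
tcp_rot: [-2.277, -2.158, 0.001]
contact_force: [-0.3, 0.7, -0.3]
gripper_width: 0.325
grasp_force: 0.0
```

Run:
```python
from h import *
a=get_image('wrist');save('w6',a);w=cloud(a);frame();np.savez('w6.npz',w=w,i=a['img'])
for n in ['tape_center','tube_center','vial_center','dry_block','labels_center']:
    print(n,[(round(float(r['p']),2),np.round(r['location'],3).tolist()) for r in models.boxes_of(n,'wrist')[:3]])
```

```text
t 12.77 tcp [ 0.5475 -0.2439  0.3009] yang -3.02 q [-0.54  0.13  1.63  0.    1.39 -0.48] zdir [-0.003  0.002 -1.   ]
tape_center [(0.78, [0.593, -0.299, 0.019])]
tube_center [(0.68, [0.493, -0.212, 0.118])]
vial_center [(0.62, [0.44, -0.22, 0.079])]
dry_block [(0.83, [0.47, -0.207, 0.051]), (0.3, [0.496, -0.212, 0.116])]
labels_center [(0.59, [0.436, -0.368, 0.027]), (0.58, [0.44, -0.222, 0.08])]
```

View pics/w6.png

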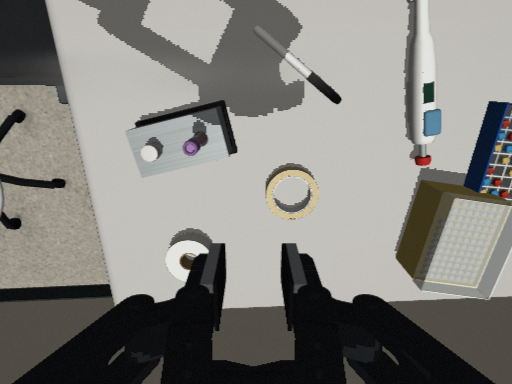

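The tape is at (292,194), the tall tube's purple cap at (192,147), the vial at (150,153) and the label roll at (188,260). Fitting the tape, block and tube.

Run:
```python
from h import *
d=np.load('w6.npz');w=d['w']
def sel(xr,yr,zr): return w[(w[...,0]>xr[0])&(w[...,0]<xr[1])&(w[...,1]>yr[0])&(w[...,1]<yr[1])&(w[...,2]>zr[0])&(w[...,2]<zr[1])]
p=sel((.53,.66),(-.36,-.24),(.014,.026))
c,r=cv2.minEnclosingCircle((p[:,:2]*1000).astype(np.float32));print('tape',c,r,np.median(p[:,2]))
p=sel((.38,.56),(-.29,-.14),(.050,.060));print('block',cv2.minAreaRect((p[:,:2]*1000).astype(np.float32)),np.median(p[:,2]))
for z in (.108,.112):
    p=sel((.44,.54),(-.26,-.16),(z,.13));print('tube',len(p),p.mean(0),cv2.minEnclosingCircle((p[:,:2]*1000).astype(np.float32)))
p=sel((.40,.47),(-.26,-.16),(.07,.09));print('vial',cv2.minEnclosingCircle((p[:,:2]*1000).astype(np.float32)),np.median(p[:,2]))
frame()
```

```text
tape (592.5306396484375, -297.46734619140625) 34.74567794799805 0.018204059228909927
block ((459.9906311035156, -217.47213745117188), (106.91779327392578, 56.10783386230469), 10.387288093566895) 0.055264314274885096
tube 199 [ 0.4876136  -0.21197523  0.11609578] ((486.9845886230469, -212.4747314453125), 7.153533458709717)
tube 188 [ 0.4873437  -0.21214094  0.11645358] ((486.98089599609375, -212.47364807128906), 7.153452396392822)
vial ((434.1152648925781, -222.2622528076172), 9.430562019348145) 0.07699085949363174
t 13.02 tcp [ 0.5483 -0.2441  0.303 ] yang -2.96 q [-0.54  0.13  1.62  0.    1.39 -0.48] zdir [ 0.  0. -1.]
```

Request:
drive_tool([
  [-15,5,20,-0.005],
  [-30,10,55,-0.005],
  [-45,15,90,-0.005],
  [-51,18,125,-0.005],
  [-51,18,155,-0.005],
  [-51,18,180,-0.005],
  [-51,18,200,-0.005],
  [-51,18,200,-0.005],
], gripper=-0.2)

```text
time_s: 13.68
tcp_pos: [0.5601, -0.2943, 0.0972]
tcp_rot: [-2.266, -2.161, 0.003]
contact_force: [-0.9, 0.1, -0.4]
gripper_width: 0.4
grasp_force: 0.0
```

Request:
drive_tool([
  [0,0,15,0],
  [0,0,30,0],
  [0,0,30,0],
  [0,0,30,0],
])

```text
time_s: 14.02
tcp_pos: [0.5631, -0.2966, 0.0727]
tcp_rot: [-2.273, -2.167, 0.001]
contact_force: [0.6, 0.1, 1.5]
gripper_width: 0.402
grasp_force: 0.0
```

Run:
```python
from h import *
a=get_image('wrist');save('w7',a)
plan([.5635,-.2961,.029],-2.7)
```

```text
t 14.07 tcp [ 0.5638 -0.2971  0.0736] yang -2.75 q [-0.6   0.45  1.69  0.    1.   -0.55] zdir [ 0. -0. -1.]
shift [ 1.  -0.3 44.6] turn -0.001
```

View pics/w7.png

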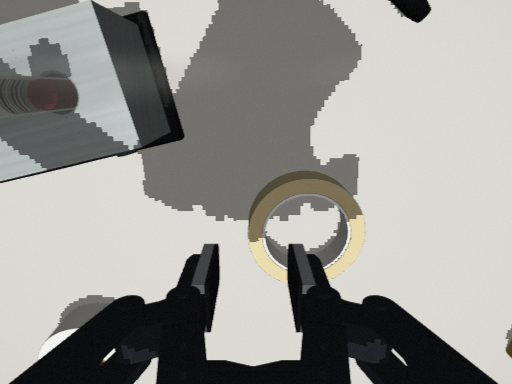

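The ring's left wall (col ≈256) is between the fingers (217 and 290), with the right finger over the core. I'll descend and close.

Request:
drive_tool([
  [1,0,18,0],
  [1,0,34,0],
  [1,0,41,0],
  [1,0,43,0],
  [1,0,43,0],
  [1,0,43,0],
])

```text
time_s: 14.57
tcp_pos: [0.5642, -0.2967, 0.0311]
tcp_rot: [2.273, 2.166, 0.001]
contact_force: [0.3, 0.2, 0.2]
gripper_width: 0.396
grasp_force: 0.0
```

Request:
drive_tool([
  [0,0,0,0],
  [0,0,0,0],
  [0,0,0,0],
  [0,0,0,0],
  [0,0,0,0],
  [0,0,0,0],
  [0,0,0,0],
], gripper=-1, newtons=40)

```text
time_s: 15.15
tcp_pos: [0.5642, -0.2968, 0.0313]
tcp_rot: [2.273, 2.166, 0.0]
contact_force: [-1.5, 1.4, 5.3]
gripper_width: 0.116
grasp_force: 37.3
```

Request:
drive_tool([
  [0,0,-15,0],
  [0,0,-40,0],
  [0,0,-75,0],
  [0,0,-110,0],
  [0,0,-140,0],
  [0,0,-150,0],
  [0,0,-150,0],
])

```text
time_s: 15.73
tcp_pos: [0.5658, -0.2976, 0.185]
tcp_rot: [2.268, 2.161, 0.003]
contact_force: [-0.3, -1.4, -0.5]
gripper_width: 0.115
grasp_force: 37.1
```

Run:
```python
from h import *
a=get_image('wrist');save('w8',a);w=cloud(a)
p=w[(w[...,2]>.12)&(w[...,2]<.19)&(np.arange(384)[:,None]<240)]
print(len(p),sense()['gripper_width'])
if len(p): print(p.min(0),p.max(0),cv2.minEnclosingCircle((p[:,:2]*1000).astype(np.float32)))
print([(r['p'],r['location']) for r in models.boxes_of('tape_center','wrist')])
plan([.4986-.029,.1292+.0014,.18],-2.7)
```

```text
4142 0.11378693282349767
[ 0.56048013 -0.29039524  0.15248315] [ 0.62345173 -0.26306323  0.17408063] ((591.9659423828125, -284.89019775390625), 31.55523109436035)
[(0.55, [0.5997, -0.2817, 0.1723])]
t 15.83 tcp [ 0.5629 -0.2958  0.1792] yang -2.77 q [-0.59  0.31  1.65  0.    1.18 -0.55] zdir [-0.001  0.001 -1.   ]
shift [ 421.4 -113.8   -0.5] turn -0.001
```

View pics/w8.png

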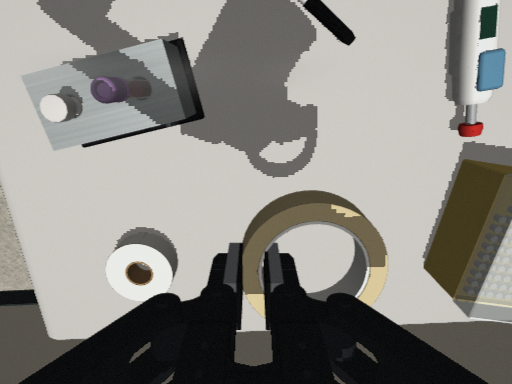

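The roll is held flat at (315,255) and the look-alikes haven't moved. Carrying it to the bay.

Request:
drive_tool([
  [15,-4,0,0],
  [45,-12,0,0],
  [82,-22,0,0],
  [120,-32,0,0],
  [158,-42,0,0],
  [196,-53,0,0],
  [234,-63,0,0],
  [272,-73,0,0],
])

```text
time_s: 16.5
tcp_pos: [0.5002, -0.0181, 0.1768]
tcp_rot: [-2.271, -2.163, 0.005]
contact_force: [0.7, 0.6, -0.9]
gripper_width: 0.117
grasp_force: 37.1
```

Request:
drive_tool([
  [38,-10,0,0],
  [76,-20,0,0],
  [110,-30,0,0],
  [135,-36,15,0],
  [149,-40,40,0],
  [149,-40,60,0],
  [149,-40,80,0],
  [149,-40,80,0],
])

```text
time_s: 17.17
tcp_pos: [0.4637, 0.1301, 0.0932]
tcp_rot: [-2.266, -2.162, 0.018]
contact_force: [-1.8, -0.8, -1.3]
gripper_width: 0.122
grasp_force: 37.1
```

Run:
```python
from h import *
a=get_image('wrist');save('w9',a)
plan([.4702,.1299,.041],-2.7)
```

```text
t 17.22 tcp [0.4656 0.1299 0.0953] yang -2.72 q [0.13 0.13 2.05 0.   0.97 0.17] zdir [-0.011 -0.001 -1.   ]
shift [ 0.3  5.2 54.3] turn -0.0
```

View pics/w9.png

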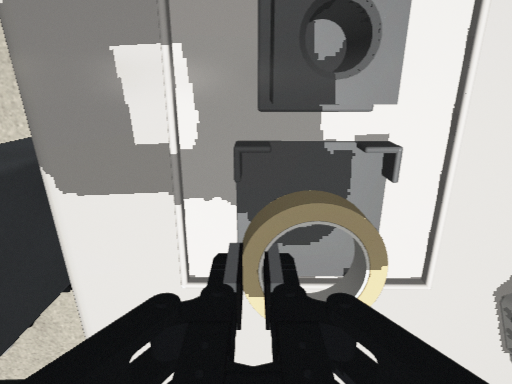

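Request:
drive_tool([
  [0,1,0,0],
  [0,1,10,0],
  [0,1,28,0],
  [0,1,42,0],
  [0,1,48,0],
  [0,1,48,0],
  [0,1,48,0],
])

```text
time_s: 17.8
tcp_pos: [0.4724, 0.1296, 0.0523]
tcp_rot: [2.275, 2.166, 0.001]
contact_force: [0.4, 0.8, 0.1]
gripper_width: 0.117
grasp_force: 37.1
```

Run:
```python
from h import *
plan([.4702,.1299,.0405],-2.7);print(sense()['contact_force'])
```

```text
t 17.8 tcp [0.4724 0.1296 0.0523] yang -2.79 q [0.12 0.22 2.05 0.   0.87 0.17] zdir [ 0.001  0.    -1.   ]
shift [ 0.2 -2.2 11.8] turn -0.002
[0.43021477 0.8305296  0.12531302]
```

Request:
drive_tool([
  [0,-1.5,6,0],
  [0,-1.5,10,0],
  [0,-1.5,11,0],
  [0,-1.5,11,0],
])

```text
time_s: 18.13
tcp_pos: [0.4702, 0.1298, 0.0407]
tcp_rot: [-2.274, -2.167, 0.001]
contact_force: [0.2, 0.4, -0.6]
gripper_width: 0.114
grasp_force: 37.1
```

Request:
drive_tool([
  [0,0,0,0],
  [0,0,0,0],
  [0,0,0,0],
  [0,0,0,0],
  [0,0,0,0],
], gripper=-0.4)

```text
time_s: 18.55
tcp_pos: [0.4706, 0.1298, 0.0411]
tcp_rot: [2.274, 2.167, 0.0]
contact_force: [0.1, -0.0, 0.0]
gripper_width: 0.299
grasp_force: 0.0
```

Request:
drive_tool([
  [0,0,-10,0],
  [0,0,-40,0],
  [0,0,-80,0],
  [0,0,-120,0],
  [0,0,-160,0],
  [0,0,-200,0],
  [0,0,-210,0],
  [0,0,-210,0],
])

```text
time_s: 19.22
tcp_pos: [0.4735, 0.1303, 0.2569]
tcp_rot: [2.269, 2.163, 0.014]
contact_force: [1.1, 0.2, 0.1]
gripper_width: 0.302
grasp_force: 0.0
```

Run:
```python
from h import *
a=get_image('wrist');save('w10',a);w=cloud(a)
d=a['img'].astype(int)
m=(w[...,0]>.42)&(w[...,0]<.58)&(w[...,1]>.06)&(w[...,1]<.2)&(w[...,2]>.012)&(w[...,2]<.04)&(d[...,0]-d[...,2]>25)
p=w[m];print(len(p),cv2.minEnclosingCircle((p[:,:2]*1000).astype(np.float32)),np.percentile(p[:,2],[5,50,95]))
plan([.487,-.2125,.25],-10)
```

```text
1276 ((497.3313903808594, 129.80616760253906), 34.54472351074219) [0.02602322 0.02726606 0.02849676]
t 19.27 tcp [0.4716 0.13   0.2535] yang -2.77 q [ 0.13 -0.08  1.93 -0.    1.28  0.17] zdir [ 0.005  0.001 -1.   ]
shift [-341.3   31.9    3.3] turn 0.126
```

View pics/w10.png

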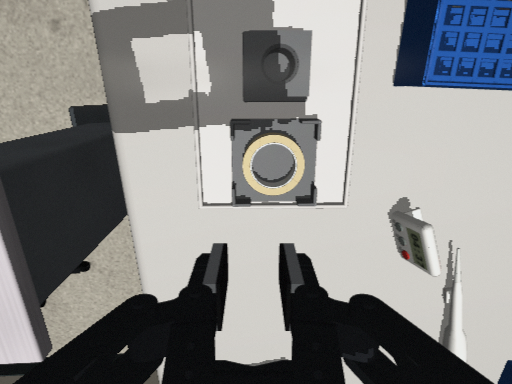

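Tape flat in the bay at (273,165), 1.4 mm off centre. Now the tube: close across the block's short axis so the fingers stay clear of the vial.

Request:
drive_tool([
  [-18,2,0,0.12],
  [-50,5,0,0.24],
  [-87,8,0,0.36],
  [-124,12,0,0.48],
  [-161,15,0,0.6],
  [-198,19,0,0.72],
  [-235,22,0,0.84],
  [-272,26,0,0.96],
], gripper=-0.2)

```text
time_s: 19.93
tcp_pos: [0.4811, -0.1441, 0.2476]
tcp_rot: [-3.017, -0.862, 0.007]
contact_force: [0.4, 0.2, -0.3]
gripper_width: 0.4
grasp_force: 0.0
```

```bash
python3 -c "
from h import *
plan([.487,-.2125,.25],-79.6)"
```

```text
t 19.93 tcp [ 0.4811 -0.1441  0.2476] yang -58.12 q [-0.43 -0.04  1.9   0.    1.28  0.58] zdir [-0.005  0.003 -1.   ]
shift [-31.1  61.2  -2.6] turn 0.375
```

Request:
drive_tool([
  [-12,22,0,0.12],
  [-24,44,0,0.24],
  [-30,57,0,0.35],
  [-31,58,0,0.375],
  [-31,58,0,0.375],
  [-31,58,0,0.375],
])

```text
time_s: 20.43
tcp_pos: [0.4869, -0.2074, 0.2489]
tcp_rot: [-3.125, -0.297, 0.005]
contact_force: [-0.1, 0.3, 0.1]
gripper_width: 0.401
grasp_force: 0.0
```

Run:
```python
from h import *
a=get_image('wrist');save('w11',a);w=cloud(a)
def sel(xr,yr,zr): return w[(w[...,0]>xr[0])&(w[...,0]<xr[1])&(w[...,1]>yr[0])&(w[...,1]<yr[1])&(w[...,2]>zr[0])&(w[...,2]<zr[1])]
p=sel((.44,.54),(-.26,-.16),(.11,.13));print('tube',len(p),cv2.minEnclosingCircle((p[:,:2]*1000).astype(np.float32)),p[:,2].max())
p=sel((.38,.56),(-.29,-.14),(.050,.060));print('block',cv2.minAreaRect((p[:,:2]*1000).astype(np.float32)))
plan([.487,-.2125,.15],-79.6)
```

```text
tube 249 ((487.6999816894531, -212.1531219482422), 7.153843879699707) 0.11945003617812033
block ((460.7252197265625, -217.04241943359375), (106.6296157836914, 56.06806564331055), 10.350236892700195)
t 20.48 tcp [ 0.4872 -0.2072  0.2494] yang -79.1 q [-0.54  0.02  1.84  0.    1.28  0.85] zdir [-0.002  0.002 -1.   ]
shift [-1.   5.4 99.4] turn 0.009
```

View pics/w11.png

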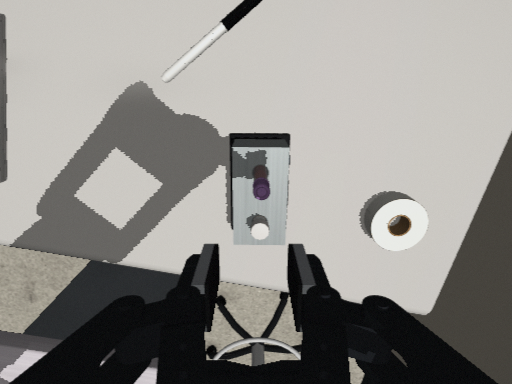

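The tube cap (262,188) is in line with the finger midline (col 253), with 5 mm left to go along y, and the vial (260,231) is clear of the closing line.

Request:
drive_tool([
  [-0.8,5,10,0.008],
  [-0.8,5,35,0.008],
  [-0.8,5,60,0.008],
  [-0.8,5,80,0.008],
  [-0.8,5,90,0.008],
  [-0.8,5,90,0.008],
  [-0.8,5,90,0.008],
])

```text
time_s: 21.07
tcp_pos: [0.4879, -0.2132, 0.1605]
tcp_rot: [-3.128, -0.283, 0.001]
contact_force: [-0.5, 0.8, 0.3]
gripper_width: 0.397
grasp_force: 0.0
```

```bash
python3 -c "
from h import *
plan([.4873,-.2123,.098],-79.6)"
```

```text
t 21.07 tcp [ 0.4879 -0.2132  0.1605] yang -79.66 q [-0.54  0.13  1.91  0.    1.11  0.85] zdir [-0.001  0.001 -1.   ]
shift [-0.4 -1.  62.5] turn -0.001
```

Request:
drive_tool([
  [-0.4,-0.7,15,0],
  [-0.4,-0.7,35,0],
  [-0.4,-0.7,52,0],
  [-0.4,-0.7,60,0],
  [-0.4,-0.7,62,0],
  [-0.4,-0.7,62,0],
  [-0.4,-0.7,62,0],
])

```text
time_s: 21.65
tcp_pos: [0.4888, -0.2138, 0.1004]
tcp_rot: [3.127, 0.282, 0.003]
contact_force: [0.1, 0.2, -0.8]
gripper_width: 0.399
grasp_force: 0.0
```

Request:
drive_tool([
  [0,0,0,0],
  [0,0,0,0],
  [0,0,0,0],
  [0,0,0,0],
  [0,0,0,0],
  [0,0,0,0],
  [0,0,0,0],
], gripper=-1, newtons=40)

```text
time_s: 22.23
tcp_pos: [0.4888, -0.2138, 0.1004]
tcp_rot: [3.127, 0.281, 0.004]
contact_force: [0.3, -0.4, 5.2]
gripper_width: 0.166
grasp_force: 39.0
```

Request:
drive_tool([
  [0,0,-8,0],
  [0,0,-20,0],
  [0,0,-35,0],
  [0,0,-50,0],
  [0,0,-68,0],
  [0,0,-88,0],
  [0,0,-100,0],
  [0,0,-105,0],
])

```text
time_s: 22.9
tcp_pos: [0.4888, -0.2139, 0.207]
tcp_rot: [3.126, 0.281, 0.006]
contact_force: [0.3, -0.1, 0.4]
gripper_width: 0.158
grasp_force: 39.0
```

Request:
drive_tool([
  [0,0,0,0],
  [0,0,0,0],
  [0,0,0,0],
])

```text
time_s: 23.15
tcp_pos: [0.4867, -0.2127, 0.2025]
tcp_rot: [-3.127, -0.281, 0.003]
contact_force: [-0.3, 0.9, -0.6]
gripper_width: 0.161
grasp_force: 39.0
```

Run:
```python
from h import *
a=get_image('wrist');save('w12',a);w=cloud(a);s=sense();print(s['gripper_width'],s['grasp_force'])
p=w[(w[...,0]>.44)&(w[...,0]<.54)&(w[...,1]>-.26)&(w[...,1]<-.16)&(w[...,2]>.17)&(w[...,2]<.24)]
print(len(p)); 
plan([.5035+.001,.2311-.001,.205],-79.6)
```

```text
0.15185405090852847 38.9825302362442
16912
t 23.2 tcp [ 0.4867 -0.2126  0.2023] yang -79.72 q [-0.54  0.07  1.88  0.    1.19  0.85] zdir [-0.003  0.002 -1.   ]
shift [  96.6 -432.4   -2. ] turn -0.002
```

View pics/w12.png

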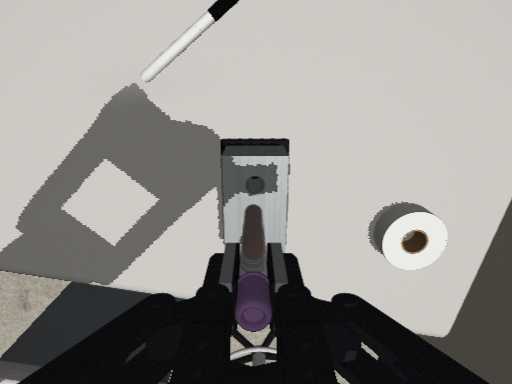

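The tube (252,235–300) is held upright and out of its well (255,185). Carrying it to the stand gently.

Request:
drive_tool([
  [2,-10,0,0],
  [6,-28,0,0],
  [13,-56,0,0],
  [19,-86,0,0],
  [26,-116,0,0],
  [33,-146,0,0],
  [39,-176,0,0],
  [46,-206,0,0],
])

```text
time_s: 23.87
tcp_pos: [0.495, -0.0001, 0.203]
tcp_rot: [-3.128, -0.281, 0.003]
contact_force: [-0.2, 0.6, -1.2]
gripper_width: 0.154
grasp_force: 39.0
```

Request:
drive_tool([
  [7,-30,0,0],
  [13,-60,0,0],
  [20,-90,0,0],
  [27,-120,0,0],
  [33,-150,0,0],
  [40,-180,0,0],
  [45,-202,0,0],
  [48,-215,0,0],
])

```text
time_s: 24.53
tcp_pos: [0.5038, 0.2207, 0.203]
tcp_rot: [-3.128, -0.285, 0.003]
contact_force: [1.0, -0.3, -0.2]
gripper_width: 0.155
grasp_force: 39.0
```

Request:
drive_tool([
  [2,-8,0,0],
  [2,-8,0,0],
  [2,-8,0,0],
  [2,-8,0,0],
])

```text
time_s: 24.87
tcp_pos: [0.5054, 0.225, 0.2036]
tcp_rot: [3.128, 0.28, -0.001]
contact_force: [-0.1, 0.5, -0.1]
gripper_width: 0.163
grasp_force: 39.0
```

Run:
```python
from h import *
a=get_image('wrist');save('w13',a);w=cloud(a)
p=w[(w[...,0]>.44)&(w[...,0]<.56)&(w[...,1]>.18)&(w[...,1]<.29)&(w[...,2]>.054)&(w[...,2]<.068)]
print(len(p),cv2.minAreaRect((p[:,:2]*1000).astype(np.float32)))
plan([.504,.2311,.16],-79.6)
```

```text
3114 ((503.79791259765625, 232.2080841064453), (55.99386215209961, 56.724361419677734), 87.29281616210938)
t 24.92 tcp [0.5054 0.2249 0.2037] yang -79.8 q [ 0.29  0.12  1.83 -0.    1.19  1.68] zdir [-0.001 -0.001 -1.   ]
shift [-0.3 -6.4 43.7] turn -0.003
```

View pics/w13.png

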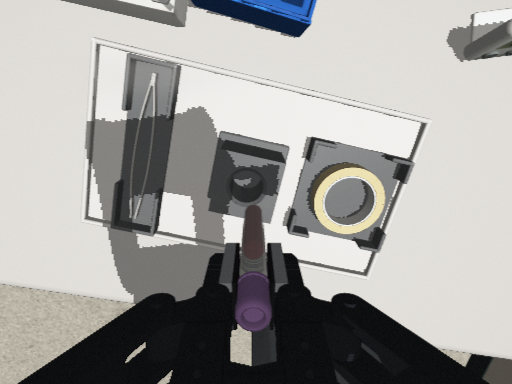

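The forceps and tape are in place, and the tube is just short of the well (247,183), with 7 mm left along y. Lowering it.

Request:
drive_tool([
  [-0.3,-4,0,0],
  [-0.3,-7,0,0],
  [-0.3,-7,15,0],
  [-0.3,-7,35,0],
  [-0.3,-7,40,0],
  [-0.3,-7,40,0],
])

```text
time_s: 25.42
tcp_pos: [0.5022, 0.2322, 0.1617]
tcp_rot: [3.128, 0.281, -0.008]
contact_force: [-1.0, 0.7, -0.1]
gripper_width: 0.156
grasp_force: 39.0
```

Request:
drive_tool([
  [0,0,10,0],
  [0,0,25,0],
  [0,0,40,0],
  [0,0,48,0],
  [0,0,51,0],
  [0,0,51,0],
  [0,0,51,0],
])

```text
time_s: 26.0
tcp_pos: [0.5045, 0.2331, 0.1136]
tcp_rot: [-3.129, -0.282, -0.002]
contact_force: [-0.5, 0.4, -0.1]
gripper_width: 0.157
grasp_force: 39.0
```

```bash
python3 -c "
from h import *
plan([.5037,.2316,.109],-79.6)"
```

```text
t 26.0 tcp [0.5045 0.2331 0.1136] yang -79.72 q [0.31 0.24 1.88 0.   1.02 1.7 ] zdir [ 0.001  0.    -1.   ]
shift [-1.1  1.3  4.6] turn -0.002
```

Request:
drive_tool([
  [-0.5,1,2,0],
  [-0.5,1,4,0],
  [-0.5,1,4,0],
  [-0.5,1,4,0],
])

```text
time_s: 26.33
tcp_pos: [0.5037, 0.2318, 0.1091]
tcp_rot: [-3.129, -0.281, -0.0]
contact_force: [-0.6, -0.1, -0.1]
gripper_width: 0.159
grasp_force: 39.0
```

Request:
drive_tool([
  [0,0,0,0],
  [0,0,0,0],
  [0,0,0,0],
  [0,0,0,0],
  [0,0,0,0],
  [0,0,0,0],
], gripper=-0.1)

```text
time_s: 26.83
tcp_pos: [0.5036, 0.2318, 0.1089]
tcp_rot: [3.129, 0.282, 0.0]
contact_force: [0.5, 0.8, 0.2]
gripper_width: 0.449
grasp_force: 0.0
```

Request:
drive_tool([
  [0,0,-10,0],
  [0,0,-35,0],
  [0,0,-70,0],
  [0,0,-105,0],
  [0,0,-140,0],
  [0,0,-160,0],
  [0,0,-160,0],
  [0,0,-160,0],
])

```text
time_s: 27.5
tcp_pos: [0.5047, 0.2322, 0.2716]
tcp_rot: [-3.128, -0.282, -0.008]
contact_force: [-0.4, -0.5, -0.1]
gripper_width: 0.451
grasp_force: 0.0
```

Run:
```python
from h import *
a=get_image('wrist');save('w14',a);w=cloud(a);frame()
p=w[(w[...,0]>.45)&(w[...,0]<.56)&(w[...,1]>.18)&(w[...,1]<.29)&(w[...,2]>.075)&(w[...,2]<.15)]
print('tube',len(p),p[:,2].max()); q=p[p[:,2]>p[:,2].max()-.006];print(cv2.minEnclosingCircle((q[:,:2]*1000).astype(np.float32)))
for n in ['labels_center','pen_center','vial_center']:
    for c in ['scene','side']:
        get_image(c);print(n,c,[np.round(r['location'],3).tolist() for r in models.boxes_of(n,c)[:1]])
```

```text
t 27.55 tcp [0.5035 0.2318 0.2693] yang -79.71 q [ 0.3   0.06  1.77 -0.    1.32  1.7 ] zdir [ 0.001  0.    -1.   ]
tube 374 0.12782050911666015
((502.6620178222656, 233.97398376464844), 7.2821736335754395)
labels_center scene [[0.432, -0.39, 0.03]]
labels_center side [[0.464, -0.377, 0.024]]
pen_center scene [[0.605, -0.143, 0.009]]
pen_center side [[0.602, -0.138, 0.01]]
vial_center scene [[0.434, -0.225, 0.074]]
vial_center side []
```

View pics/w14.png

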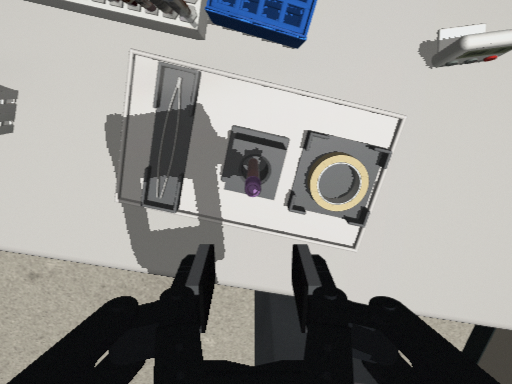

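The tube stands upright in the stand well (253,175), with its top at 0.128 m as expected. The forceps and tape are in place and the look-alikes haven't moved. I'm handing the job in.

```bash
python3 -c "
from h import *
print(arm.close_job())"
```

```text
the job is handed in; nothing more can be done
None
```

The job is handed in: my last measurements had the forceps in the trough, the front tape roll flat in the bay and the tall tube upright in the stand, with no sign of the look-alikes having moved, but the station gave no verdict.

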